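# Pull the push-on knob off a desktop amplifier with a knob puller

### The job

The pot under the orange-topped knob of the little amplifier has to be changed, so its knob must come off: take the knob puller out of its holder, slide its fork home under the knob's skirt and pull straight up until the knob pops off. Carry the knob on the fork to the grey parts mat, leave it standing there the right way up, and put the puller back in its holder. Feel your way gently - the faceplate dents and the shaft bends under a firm push - and leave the knobs to the puller, never the gripper, with the other two knobs and everything else left as they are.

Things in the scene. Friction and masses are not known exactly. Their poses are not given: they have to be found in the camera images.
- amp: Low black amplifier, 128 x 164 x 42 mm (x, y, z), does not move. Origin under its centre; front towards -x. Its top is a level grey faceplate, 42 mm up, with three snug push-on knobs in a row: axes at x = 12 mm, y = -44, 0, 44 mm; the orange one may be any of them. The faceplate is bare for 76 mm in front (-x) of the row.
- knob_orange_hub (a point): Knob to pull: black, orange top disc, 22 g, 18.5 mm high; middle of its underside, z up along its axis. 12 mm hub stands on the faceplate (z 0 to 4.5 mm), above it the 34 mm skirt (z 4.5 to 8): a 4.5 mm gap under the skirt. Sprung detents on a 6 mm shaft hold it: 10 to 15 N straight up pops it off within 3 mm, clear of the shaft 10 mm up. Stands by itself on its hub.
- knob_grey_hub (a point): The same kind of knob with a grey top disc, origin likewise; stays on.
- knob_blue_hub (a point): The same kind of knob with a blue top disc, origin likewise; stays on.
- puller_grip (a point): Knob puller, rigid C-shaped tool, 110 g; middle of its upright orange grip (34 mm along x, 14 along y, 36 high), to be taken across y from above. z up, x the way the fork points. The stem hangs the fork under the grip from behind; the fork's underside is 53 to 71 mm below this point: the stem is clamped at another length each time, which is not measured and stays put in use.
- puller_clamp (a point): Clamp block of the puller, 30 mm behind and 24 mm below puller_grip, brass screw on its +y side, on an aluminium bridge (76 x 12 x 8 mm, underside 25 mm below the grip point). The fork, seen from puller_grip: level steel plate 2.5 mm thick, x -36 to 15 mm, y +-15.5 mm, slot 15 mm wide open to +x with its end at x = -7 mm, where it meets the knob's hub (knob axis at x = -1 mm).
- holder: Black holder, 74 x 52 x 52 mm, does not move; origin at its foot, below the place of the puller's grip. The puller's bridge lies along its x over two end walls (52.5 mm high) in notches 17 mm wide, cheeks 7 mm higher; grip point then 77.5 mm above the origin. The fork hangs free in the well between (x -40 to 21, y +-21 mm, floor at 4 mm). Lift straight up 70 mm to clear it.
- mat_top (a point): Grey rubber parts mat, 100 x 120 mm (x, y), 4 mm thick, does not move; the centre of its flat top.
- screw_tin: Round open tin of screws, 62 x 16 mm, bystander.
- screwdriver: Blue precision screwdriver, 141 mm long, bystander.
Mind the look-alikes: they are no part of the job. Of the things that look like the part that bears mat_top, the larger one is meant.

How it is judged:
By the outcome, as a careful person would: the job done as asked, in the order asked, and still so for the second after the job is handed in, with the robot touching nothing.
It also fails if it takes over 61 s, if anything falls off the work surface, if the arm or the gripper's body presses on something with over 40 N, if the wrist force passes 120 N, or if a joint passes its speed limit or range.

### The arm

A 7-joint arm with a two-finger parallel gripper is mounted at the origin on a cart in front of the work surface, level with it; the furniture and walls round the work are solid. World frame = base frame: x ahead of the robot, y to its left, z up, the work surface at z = 0. Lengths are in m, angles in rad, forces in N, time in s.
With the tool pointing down it reaches from about 0.35 to 0.775 m from the base axis. Payload 3.1 kg.
Tool frame: the origin (TCP) lies on the centre line of the jaws, within the pads' length; the fingertips stand 14 mm ahead of it and the grasp point (between the pads) lies 5 mm behind it; z points along the fingers, x is the direction in which the jaws open and shut, and the axes are right-handed (so a half turn about z gives the same grasp; the last joint's range is limited). The gripper opens to 85 mm and grips with 20 to 120 N. Pads are 22 mm wide; open, the fingers measure 114 mm over their backs; the gripper's body (76 mm by 85 mm) begins 54 mm behind the grasp point. The pads swing forward as they close: fully open they stand 13 mm farther back than shut.
Start: joints at [-1.278, 0.311, 0.014, 1.512, -0.004, 1.319, -0.027], TCP at [0.181, 0.519, 0.245] pointing down, gripper open.
Joint ranges: [-2.7, 2.7], [-0.3, 1.91], [-1.27, 1.3], [0.12, 2.57], [-1.44, 4.58], [0.2, 2.03], [-3.05, 3.05]. Speed limits (rad/s): [2.79, 2.79, 3.14, 3.14, 3.14, 3.14, 3.14].

### API

Orientations are given as a unit quaternion [x, y, z, w].
In Python, from rig import * gives the robot as it stands. Calls block until the motion is done:
- move_pose(position, orientation): joint-space move of the TCP to a pose.
- move_linear(position, rot=None, v=0.15, threshold=None): straight line of the TCP; rot=None keeps the orientation; v is the mean speed in m/s. With threshold (N) it stops when the force on the tool has changed by that much, and returns True; else False.
- movej(angles): joint-space move.
- gripper_to(opening, strength=None): finger opening in m; strength is the grip in N (None keeps the last); returns when the fingers have stopped.
- pause(seconds).
- ik(position, orientation): joint angles nearest the present ones, or None.
- grab_frame(name): name is "scene" or "top"; returns a dict with "frame" (400x640x3 uint8, blue, green, red), "range_z" (400x640 float32, m along the optical axis (not along the pixel's ray), 0 where there is no reading), "fx", "fy", "cx", "cy" (pixels), "distortion" ([k1, k2, p1, p2, k3] as OpenCV has them; the pictures are not rectified), "view" (4x4, takes a point from world to camera coordinates). Camera axes: x right, y up, looking along -z (the intrinsics and any distortion apply to the point x, -y, -z); pixel columns grow to the right and rows downward; lengths in m; the calibration is good to about 2 mm. A picture is of the moment at which its call begins.
A pose or a line that the arm cannot do raises IKError and nothing moves.
- close_job(): hands the job in, once; it reports no verdict.
Trained networks look in the newest picture that a camera, given by its name, has taken for a name from the list of things; names that differ only in an ending like _2 or _b are one class to them, and where a whole thing is asked for, a point or a joint stands for the part that bears it (a point fixed in the world has none). Each returns a list of dicts, best first, with "conf" (0 to 1); they miss things now and then, are a little off and sometimes report something else, mostly with a low value. They report only what shows in the picture. A call takes as long as a camera call. They do not tell look-alikes from the thing itself.
- boxes_of(label, camera): "point" ([x, y, z] in m, in world coordinates, good to about 4 mm: the middle of the surface that is visible of it).
- outline_of(label, camera): "region" (400x640 bool, what is visible of it).
Readings, each from a call of its own:
- current_clock(): time.
- current_qpos(): joint angles.
- current_joint_velocities(): joint speeds.
- current_joint_efforts(): joint torques, N m.
- current_tcp_pos(): TCP position.
- current_tool_rot(): TCP orientation.
- current_contact_force(): force on the tool from outside, world axes, zero at the start.
- current_moment(): the same for the moment, N m.
- current_finger_gap(): finger opening in m.
Only numpy, scipy, OpenCV 4.12 (cv2) and the standard library are available. Lean on these libraries where they do the work, as an engineer would, in place of code of your own. Each camera call takes 0.05 s, during which the arm holds its last target. There are 200 camera calls.

## Working session

There is one attempt and no reset: what is moved stays moved. The work goes in short steps, each a Python script; the robot and the scene stay as the last script left them, time stands still between calls to the robot, and variables do not carry over. Pictures are saved under pics/ and viewed, about 8 in all and at most 12, crops included, and the job is handed in when it is done.

```bash
ls; mkdir -p pics
cat > h.py <<'E'
from rig import *
import numpy as np, cv2
def cloud(f):
    h,w=f["range_z"].shape
    K=np.array([[f["fx"],0,f["cx"]],[0,f["fy"],f["cy"]],[0,0,1.]])
    u,v=np.meshgrid(np.arange(w),np.arange(h))
    n=cv2.undistortPoints(np.stack([u,v],-1).reshape(-1,1,2).astype(np.float64),K,np.array(f["distortion"],float)).reshape(h,w,2)
    z=f["range_z"].astype(float)
    p=np.stack([n[...,0]*z,-n[...,1]*z,-z,np.ones_like(z)],-1)
    W=p@np.linalg.inv(np.array(f["view"])).T
    W=W[...,:3]; W[z<=0]=np.nan
    return W
E
python3 - <<'E'
from h import *
for c in("scene","top"):
    f=grab_frame(c); cv2.imwrite(f"pics/{c}0.png",f["frame"])
    W=cloud(f); np.savez(f"{c}0.npz",W=W,img=f["frame"])
    print(c,np.round(np.linalg.inv(np.array(f["view"]))[:3],3).tolist(),f["fx"],f["distortion"])
    for n in["amp","knob_orange_hub","knob_grey_hub","knob_blue_hub","puller_grip","puller_clamp","holder","mat_top","screw_tin","screwdriver"]:
        print(n,[(np.round(b["point"],3).tolist(),round(b["conf"],2)) for b in boxes_of(n,c)])
print(current_clock(),current_tool_rot(),current_tcp_pos())
E
```

```text
pics
scene [[0.587, 0.584, -0.561, -0.198], [-0.81, 0.433, -0.397, -0.571], [0.011, 0.687, 0.727, 1.076]] 493.8509963333974 [0.00875361 0.         0.         0.         0.        ]
amp [([0.562, 0.045, 0.046], 0.56)]
knob_orange_hub [([0.581, 0.1, 0.066], 0.5)]
knob_grey_hub [([0.505, 0.311, 0.036], 0.65), ([0.598, 0.014, 0.058], 0.63)]
knob_blue_hub [([0.595, 0.059, 0.064], 0.65)]
puller_grip [([0.526, 0.313, 0.069], 0.74)]
puller_clamp [([0.524, 0.317, 0.073], 0.62)]
holder [([0.504, 0.309, 0.034], 0.74)]
mat_top [([0.567, -0.414, 0.004], 0.68)]
screw_tin [([0.441, 0.014, 0.003], 0.79), ([0.588, -0.237, 0.004], 0.66)]
screwdriver [([0.419, -0.117, 0.01], 0.66)]
top [[0.011, 0.998, -0.066, 0.478], [-1.0, 0.01, -0.017, -0.06], [-0.016, 0.067, 0.998, 1.27]] 465.0966416481292 [-0.05060312  0.          0.          0.          0.        ]
amp [([0.578, 0.054, 0.039], 0.73)]
knob_orange_hub []
knob_grey_hub [([0.606, 0.014, 0.066], 0.69), ([0.541, 0.312, 0.032], 0.38), ([0.441, 0.014, 0.001], 0.2)]
knob_blue_hub []
puller_grip [([0.529, 0.32, 0.064], 0.62)]
puller_clamp [([0.526, 0.316, 0.061], 0.61)]
holder [([0.541, 0.313, 0.033], 0.91), ([0.588, 0.097, 0.064], 0.31)]
mat_top [([0.592, -0.232, 0.007], 0.76), ([0.568, -0.408, -0.002], 0.74)]
screw_tin [([0.441, 0.014, 0.005], 0.9)]
screwdriver [([0.422, -0.113, 0.012], 0.57)]
1.1 [ 8.15011293e-01  5.79445071e-01  2.66854022e-05 -2.06490991e-05] [0.18067732 0.5195133  0.24530456]
```

View pics/top0.png

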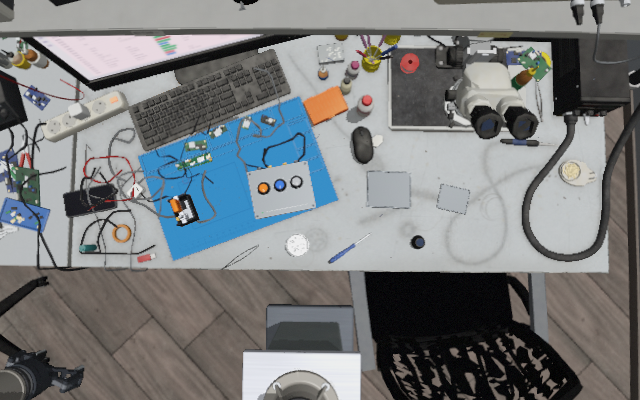

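View pics/scene0.png

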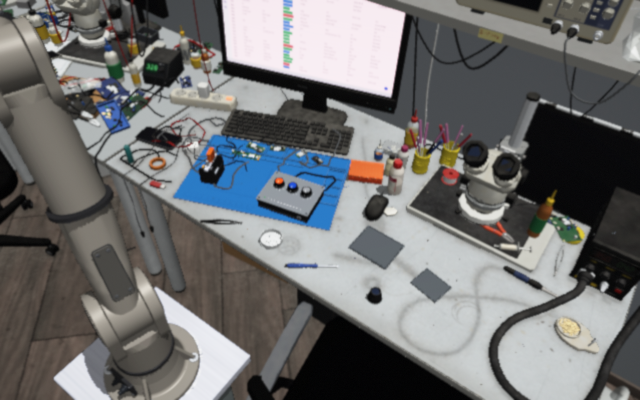

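Mat: the larger one at top pixel (388,189); amp at (281,190) with orange knob leftmost (264,188); holder at (183,210). Now the precise poses.

```bash
cat > m.py <<'E'
from h import *
for c in("top","scene"):
    d=np.load(f"{c}0.npz"); W=d["W"]; img=d["img"]
    def near(x,y,r): return np.hypot(W[...,0]-x,W[...,1]-y)<r
    z=W[...,2]
    def rect(m,t):
        p=W[m]; r=cv2.minAreaRect((p[:,:2]*1000).astype(np.float32)); print(c,t,m.sum(),np.round(r[0],1),np.round(r[1],1),round(r[2],1),"zmed",round(np.median(p[:,2])*1000,1))
    mk=lambda m:cv2.morphologyEx(m.astype(np.uint8),cv2.MORPH_OPEN,np.ones((3,3)))>0
    rect(mk(near(.58,.053,.13)&(z>.032)&(z<.052)),"amp")
    hsv=cv2.cvtColor(img,cv2.COLOR_BGR2HSV)
    rect(mk(near(.592,-.232,.1)&(hsv[...,1]<60)&(hsv[...,2]<150)&(z<.015)),"mat")
    rect(near(.53,.315,.07)&(z>.083),"griptop")
    rect(near(.53,.315,.07)&(z>.04),"holder+")
    top=near(.595,.055,.09)&(z>.053)
    n,l,s,ce=cv2.connectedComponentsWithStats(top.astype(np.uint8))
    for i in range(1,n):
        if s[i,4]>8: 
            p=W[l==i]; print(c,"knob",s[i,4],np.round(np.median(p,0)*1000,1), img[l==i].mean(0).round())
    o=(hsv[...,0]>4)&(hsv[...,0]<22)&(hsv[...,1]>130)
    for nm,m in(("orange knob",o&near(.585,.1,.04)&(z>.05)),("grip",o&near(.53,.315,.06)&(z>.05))):
        p=W[m];print(c,nm,m.sum(),np.round(p.mean(0)*1000,1), np.round(np.ptp(p,axis=0)*1000,1)) 
a=cv2.imread("pics/top0.png")[160:250,140:340]; b=cv2.imread("pics/scene0.png")[130:220,180:340]
a=cv2.resize(a,(800,360),interpolation=cv2.INTER_CUBIC); b=cv2.resize(b,None,fx=2.6,fy=2.6,interpolation=cv2.INTER_CUBIC)
o=np.zeros((600,800,3),np.uint8);o[:360]=a;o[364:364+234,:b.shape[1]]=b[:234];cv2.imwrite("pics/crop.png",o)
E
python3 m.py
```

```text
top amp 2577 [587.   56.1] [130.3 164.5] 11.6 zmed 45.4
top mat 0 [0. 0.] [0. 0.] 0.0 zmed nan
top griptop 95 [532.1 322. ] [48.3 14.9] 21.2 zmed 98.3
top holder+ 340 [529.6 320.9] [75.9 52.5] 22.6 zmed 64.8
top knob 110 [606.1  13.   62.6] [137. 135. 133.]
top knob 115 [597.6  57.   62.4] [146.  95.  66.]
top knob 102 [589.5 100.1  62.9] [ 56. 103. 156.]
top orange knob 71 [588.1 102.3  63.6] [23.9 25.8 19.2]
top grip 117 [534.9 322.2  90.3] [52.7 21.8 48.6]
scene amp 1628 [583.7  56. ] [133.2 165. ] 11.9 zmed 44.2
scene mat 1364 [ 604.4 -228.2] [132.1 133.2] 89.1 zmed 3.1
scene griptop 68 [526.3 319.8] [50.9 15.4] 20.4 zmed 96.1
scene holder+ 324 [528.7 316.7] [81.3 52.4] 17.7 zmed 61.4
scene knob 80 [582.3  98.3  61.4] [ 42.  66. 130.]
scene knob 75 [591.9  56.5  61.8] [117.  59.  40.]
scene knob 73 [601.2  13.6  61.3] [95. 92. 90.]
scene orange knob 47 [586.  101.4  62.9] [27.4 24.5 11. ]
scene grip 75 [531.8 318.6  90. ] [51.  20.5 43. ]
  return _methods._mean(a, axis=axis, dtype=dtype,
  ret = ret.dtype.type(ret / rcount)
```

View pics/crop.png

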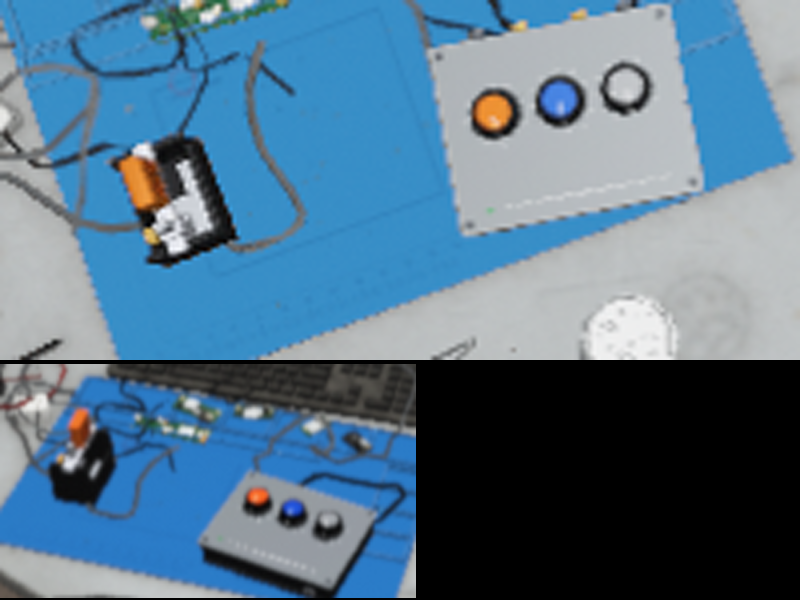

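Orange knob is the left one (crop pixel 495,113). The brass screw at (150,237) puts the clamp at the rear, so the fork points along +x of a yaw of about 21°. Next step is the grasp.

```bash
cat >> h.py <<'E'
def Q(yaw_deg):  # puller yaw -> tool quaternion, tool x along puller +y
    a=np.radians(yaw_deg+90)/2; return [np.cos(a),np.sin(a),0.,0.]
def ax(yaw): a=np.radians(yaw); return np.array([np.cos(a),np.sin(a),0]),np.array([-np.sin(a),np.cos(a),0])
def st(t=""): print(t,round(current_clock(),2),np.round(np.array(current_tcp_pos())*1000,1),"F",np.round(current_contact_force(),2),"M",np.round(current_moment(),3),"gap",round(current_finger_gap()*1000,1))
E
python3 - <<'E'
from h import *
for c in("top","scene"):
    d=np.load(f"{c}0.npz"); W=d["W"]; hsv=cv2.cvtColor(d["img"],cv2.COLOR_BGR2HSV)
    o=(hsv[...,0]>4)&(hsv[...,0]<22)&(hsv[...,1]>130)&(np.hypot(W[...,0]-.532,W[...,1]-.32)<.05)&(W[...,2]>.09)&(W[...,2]<.103)
    p=W[o][:,:2]*1000; w,v=np.linalg.eigh(np.cov(p.T)); print(c,o.sum(),p.mean(0),np.sqrt(w*12),np.degrees(np.arctan2(v[1,1],v[0,1])))
y=21.5; g=np.array([.5355,.3215,0])
gripper_to(.05)
move_pose(g+[0,0,.16],Q(y)); st("above")
move_linear(g+[0,0,.0775+.004-.005],v=.1,threshold=6); st("down")
gripper_to(0.0,70); st("gripped")
print(current_qpos())
E
```

```text
top 72 [539.00266543 323.41372472] [13.37266101 33.14966161] -154.05421567357845
scene 43 [533.90762183 320.24673442] [13.018411   34.87236692] -155.7871476531506
above 3.08 [534.5 323.3 160.2] F [-0.06  0.58  0.71] M [-0.064  0.008 -0.02 ] gap 50.2
down 4.06 [536.1 321.9  77.3] F [-0.12 -0.21  0.99] M [ 0.044 -0.034  0.033] gap 49.8
gripped 4.47 [535.8 322.   77.3] F [-0.3  -0.28  2.12] M [ 0.046  0.093 -0.008] gap 13.4
[-0.64250966  0.59487926  0.1111888   1.51623924 -0.07289782  1.03304958
  1.43326675]
```

Run:
```python
from h import *
g=np.array([.5355,.3215,.0765])
move_linear(g+[0,0,.09],v=.12); st("lifted")
yaw=11.6; X,Y=ax(yaw); k=np.array([.5883,.1016,0])
p=k-.06*X+[0,0,.165]
move_linear(p,rot=Q(yaw),v=.18); st("front"); pause(.3); st()
print(current_tool_rot(),Q(yaw))
ims=[]
for c,(r0,r1,c0,c1) in(("top",(140,240,200,340)),("scene",(90,230,200,340))):
    f=grab_frame(c); W=cloud(f); hsv=cv2.cvtColor(f["frame"],cv2.COLOR_BGR2HSV); np.savez(f"{c}1.npz",W=W,img=f["frame"])
    o=(hsv[...,0]>4)&(hsv[...,0]<22)&(hsv[...,1]>130)&(np.hypot(W[...,0]-p[0],W[...,1]-p[1])<.09)&(W[...,2]>.1)
    print(c,o.sum(),np.round(W[o].mean(0)*1000,1))
    ims.append(cv2.resize(f["frame"][r0:r1,c0:c1],(400,400 if c=="scene" else 286),interpolation=cv2.INTER_CUBIC))
o=np.zeros((400,800,3),np.uint8);o[:286,:400]=ims[0];o[:,400:]=ims[1];cv2.imwrite("pics/f1.png",o)
```

```text
lifted 5.38 [534.8 321.  165.4] F [ 0.57 -0.75 -1.43] M [ 0.033 -0.007  0.012] gap 13.3
front 6.82 [529.5  91.5 164.9] F [-0.23  0.26 -0.68] M [0.025 0.021 0.   ] gap 13.3
 7.12 [529.5  90.1 164.9] F [-0.32  0.3  -0.46] M [ 0.015 -0.021  0.012] gap 13.0
[ 6.31649667e-01  7.75253954e-01  9.18797498e-06 -6.79995662e-05] [np.float64(0.6320293026648509), np.float64(0.7749444887041795), 0.0, 0.0]
top 5 [548.6  45.3 509.6]
scene 57 [519.1  87.  180.3]
```

View pics/f1.png

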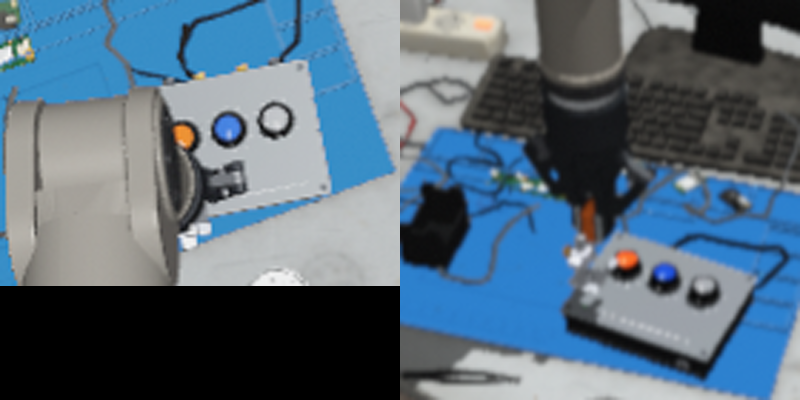

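Run:
```python
from h import *
d=np.load("scene1.npz"); W=d["W"]; X,Y=ax(11.6); t=np.array([.5295,.0905,.165])
R=(W-t)*1000; P=np.stack([R@X,R@Y,R[...,2]],-1)
m=(abs(P[...,0])<60)&(abs(P[...,1])<45)&(P[...,2]>-85)&(P[...,2]<-5)
hsv=cv2.cvtColor(d["img"],cv2.COLOR_BGR2HSV)
rr,cc=np.where(m)
for r,c in zip(rr,cc): print(r,c,*P[r,c].round().astype(int),hsv[r,c].tolist(),sep=",",end=" ; " if c%3 else "\n")
```

```text
169,260,-8,19,-7,[106, 152, 154] ; 170,261,-9,15,-8,[107, 135, 153]
171,262,-12,10,-7,[109, 62, 135] ; 173,265,-13,1,-11,[7, 106, 125] ; 173,269,-13,-11,-5,[120, 6, 88] ; 173,272,-8,-18,-7,[106, 171, 145] ; 174,265,-15,0,-11,[4, 54, 117] ; 174,266,-13,-2,-12,[6, 86, 122] ; 174,267,-16,-7,-8,[6, 90, 111]
174,268,-14,-9,-9,[177, 30, 94] ; 174,269,-14,-12,-7,[111, 37, 110] ; 174,270,-12,-14,-9,[108, 86, 122]
174,271,-5,-13,-16,[107, 147, 154] ; 175,265,-16,0,-14,[132, 9, 135] ; 175,266,-16,-4,-13,[160, 11, 136] ; 175,267,-17,-7,-11,[150, 14, 113]
175,268,-11,-7,-16,[111, 56, 122] ; 175,269,-4,-6,-23,[108, 110, 151] ; 175,270,-11,-13,-13,[107, 137, 167]
176,258,-26,16,-16,[137, 16, 114]
176,259,-24,14,-17,[118, 30, 120] ; 176,261,-31,3,-7,[110, 42, 141]
176,262,-29,1,-7,[110, 20, 114] ; 176,263,-28,-1,-7,[109, 18, 115] ; 176,264,-27,-4,-7,[111, 17, 147]
176,265,-17,-1,-17,[113, 12, 186] ; 176,266,-16,-3,-17,[116, 10, 186] ; 176,267,-16,-6,-16,[112, 33, 145]
176,268,-15,-9,-16,[108, 114, 154] ; 177,257,-33,15,-14,[131, 17, 122] ; 177,258,-29,14,-17,[17, 115, 126]
177,259,-28,12,-16,[14, 5
[... 5258 characters left out ...]
14,-60,[107, 17, 135]
190,260,-35,8,-58,[108, 108, 160] ; 190,261,-34,5,-58,[109, 44, 127]
190,262,-35,1,-55,[107, 21, 110] ; 190,263,-36,-2,-53,[109, 16, 124] ; 190,264,-31,-3,-57,[109, 17, 166]
190,266,-28,-7,-58,[108, 14, 216] ; 190,267,-27,-10,-58,[108, 15, 219]
190,268,-27,-13,-57,[108, 15, 209] ; 190,269,-25,-15,-57,[108, 18, 173] ; 191,263,-34,-1,-59,[107, 19, 118] ; 191,264,-35,-5,-57,[108, 18, 168]
191,265,-31,-5,-60,[106, 14, 199] ; 191,266,-30,-8,-60,[109, 14, 206] ; 191,267,-31,-12,-57,[108, 14, 217]
191,268,-29,-14,-58,[108, 14, 217] ; 191,269,-27,-16,-59,[108, 17, 185] ; 192,266,-35,-11,-58,[106, 16, 176] ; 192,267,-31,-12,-61,[105, 16, 194]
192,268,-34,-16,-57,[106, 14, 201] ;
```

Run:
```python
from h import *
yaw=11.6; X,Y=ax(yaw); k=np.array([.5875,.1020,0])
p=k-.045*X
print(move_linear(p+[0,0,.125],v=.06,threshold=4)); 
print(move_linear(p+[0,0,.115],v=.03,threshold=2.5)); pause(.2); st("a")
print(move_linear(p+[0,0,.092],v=.008,threshold=1.5)); st("touch")
pause(.2); st()
```

```text
False
False
a 8.76 [543.6  93.  115.2] F [-0.08 -0.59 -2.01] M [-0.015 -0.034 -0.024] gap 13.1
True
touch 10.22 [543.5  93.  104.5] F [-0.09  0.72  3.88] M [0.039 0.06  0.004] gap 13.1
 10.43 [543.5  93.  104.5] F [ 0.29 -0.13  5.66] M [ 0.004  0.014 -0.034] gap 12.9
```

Run:
```python
from h import *
p=np.array(current_tcp_pos()); 
for z in(.1049,.1053,.1057):
    move_linear([.5434,.0930,z],v=.01); pause(.15)
    F=[current_contact_force()[2] for _ in range(4)]; st(z)
```

```text
0.1049 10.92 [543.1  93.  104.6] F [0.21 0.1  0.25] M [ 0.031 -0.057 -0.044] gap 13.1
0.1053 11.32 [543.2  93.  105.1] F [ 0.26  0.32 -0.92] M [ 0.021  0.007 -0.003] gap 13.4
0.1057 11.72 [543.4  93.  105.7] F [-0.09  0.21 -0.98] M [ 0.063 -0.058 -0.017] gap 13.1
```

Run:
```python
from h import *
yaw=11.6; X,Y=ax(yaw); k=np.array([.5875,.1020,0]); b=np.array([.5434,.0930,.1058]); b[:2]=(k-.045*X)[:2]
def go(d,v,th):
    r=move_linear(b+(.045+d)*X,v=v,threshold=th); t=np.array(current_tcp_pos()); e=(t-k)*1000
    print(d,r,"along",round(e@X,1),"lat",round(e@Y,1),end=" "); st(); return r
if not go(-.025,.04,2.5) and not go(-.012,.015,2):
    go(.008,.015,2)
pause(.2); st()
```

```text
-0.025 False along -25.1 lat -0.0  12.37 [562.9  96.9 105.6] F [-0.3  -1.1  -1.25] M [ 0.006 -0.012 -0.031] gap 13.1
-0.012 False along -12.1 lat 0.0  13.38 [575.6  99.6 105.7] F [-0.28 -0.72 -0.91] M [ 0.01   0.017 -0.001] gap 13.4
0.008 True along -0.0 lat 0.0  14.27 [587.5 102.  104.6] F [ 0.08 -0.08 -0.77] M [-0.019 -0.145 -0.002] gap 13.0
 14.47 [587.4 102.  104.5] F [-0.66 -0.43  1.2 ] M [ 0.019 -0.234  0.022] gap 13.1
```

Run:
```python
from h import *
yaw=11.6; X,Y=ax(yaw); k=np.array([.5875,.1020,0])
def go(d,z,v,th):
    r=move_linear(k+d*X+[0,0,z],v=v,threshold=th); pause(.15); t=np.array(current_tcp_pos()); e=(t-k)*1000
    print(d,r,"along",round(e@X,1),"lat",round(e@Y,1),end=" "); st(); return r
go(-.0005,.1058,.01,3)
go(.008,.1058,.01,2)
f=grab_frame("scene"); cv2.imwrite("pics/s2.png",cv2.resize(f["frame"][140:230,220:340],(800,600),interpolation=cv2.INTER_CUBIC))
```

```text
-0.0005 False along -0.8 lat 0.0  14.93 [586.7 101.9 105.5] F [-0.28  0.31 -1.08] M [-0.014 -0.005  0.045] gap 13.4
0.008 True along 0.2 lat 0.1  15.5 [587.7 102.1 104.5] F [ 0.8  -0.01  1.17] M [ 0.015 -0.149 -0.022] gap 13.1
```

View pics/s2.png

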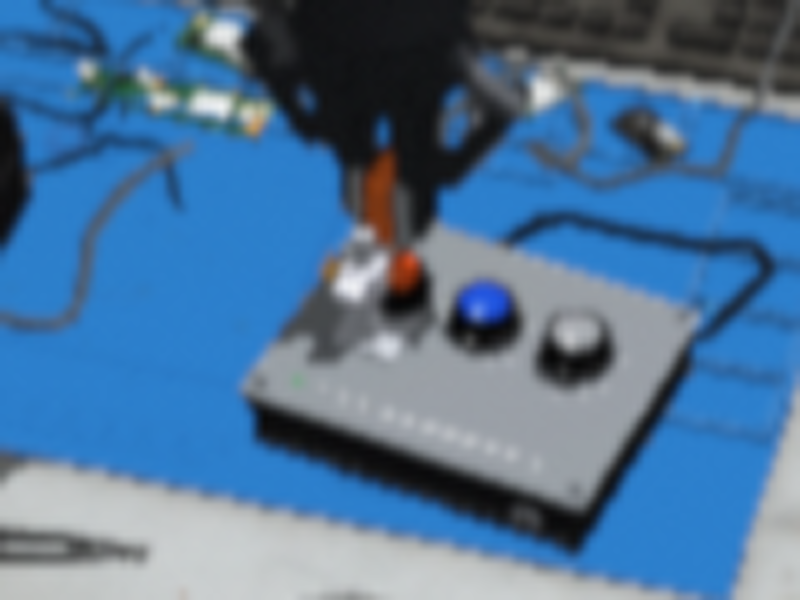

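The fork is home: the contact repeated at along ≈ 0.2 mm with no lateral force, and the picture shows the knob (405,280) over the fork. Pulling up next.

Run:
```python
from h import *
yaw=11.6; X,Y=ax(yaw); k=np.array([.5875,.1020,0]); h=k+.0*X
move_linear(h+[0,0,.1058],v=.01); st("pre")
for z in(.107,.108,.109,.110,.111,.112,.114):
    r=move_linear(h+[0,0,z],v=.015,threshold=22); print(r,end=" "); st(z)
    if r: break
else:
    move_linear(h+[0,0,.121],v=.03); move_linear(h+[0,0,.160],v=.06); pause(.2); st("up")
    f=grab_frame("scene"); cv2.imwrite("pics/s3.png",cv2.resize(f["frame"][120:225,220:340],(800,600),interpolation=cv2.INTER_CUBIC)); np.savez("scene3.npz",W=cloud(f),img=f["frame"])
```

```text
pre 15.88 [586.9 101.9 105.3] F [ 0.77  0.76 -1.42] M [ 0.08  -0.073  0.05 ] gap 13.3
False 0.107 16.12 [587.2 102.  106.8] F [-0.59  0.16 -1.56] M [-0.002  0.031 -0.004] gap 12.9
False 0.108 16.38 [587.1 101.9 107.6] F [-0.29 -0.18 -2.55] M [-0.053  0.027 -0.031] gap 13.3
False 0.109 16.62 [586.8 101.9 108.2] F [ 1.23  0.33 -6.99] M [ 0.017 -0.062  0.018] gap 13.2
False 0.11 16.88 [586.6 101.9 109. ] F [ -0.91   0.55 -10.5 ] M [-0.075 -0.081 -0.031] gap 13.1
False 0.111 17.12 [586.4 101.8 110. ] F [ -0.22   0.05 -13.12] M [-0.044  0.047  0.002] gap 13.1
False 0.112 17.38 [586.4 101.8 111.5] F [ -1.85  -0.51 -12.85] M [-0.067  0.345  0.005] gap 13.1
False 0.114 17.66 [591.  102.5 117.8] F [-0.25 -0.21 -0.67] M [-0.002  0.014 -0.061] gap 13.1
up 19.04 [587.1 102.  159.4] F [-0.57  0.84 -1.3 ] M [-0.029 -0.046  0.043] gap 13.0
```

View pics/s3.png

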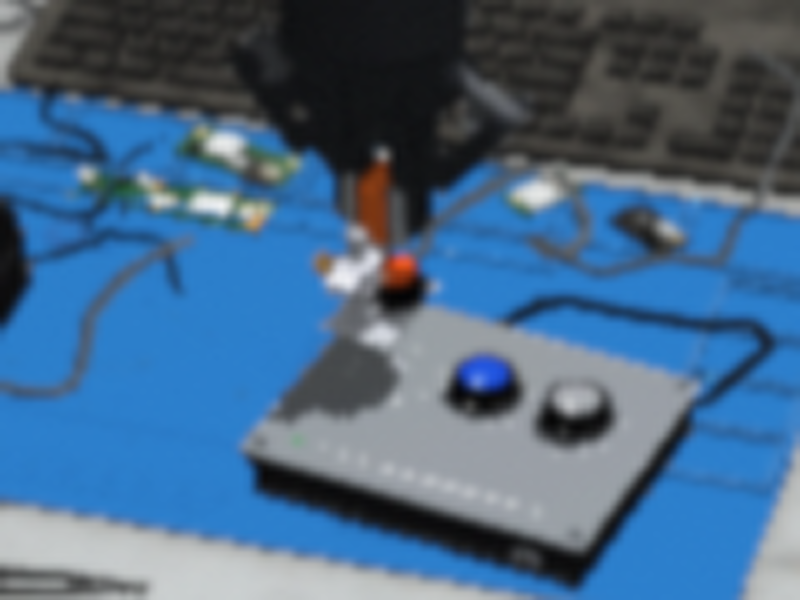

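Run:
```python
from h import *
yaw=11.6; h=np.array([.5875,.1020,0]); m=np.array([.595,-.230,0])
move_linear(h+[0,0,.165],v=.05)
print(move_linear(m+[0,0,.165],v=.1,threshold=8)); st("over")
print(move_linear(m+[0,0,.085],v=.06,threshold=6)); print(move_linear(m+[0,0,.075],v=.03)); pause(.15); st("low")
ims=[]
for c,(r0,r1,c0,c1) in(("scene",(190,300,310,430)),("top",(150,230,340,480))):
    f=grab_frame(c); ims.append(cv2.resize(f["frame"][r0:r1,c0:c1],(400,366 if c=="scene" else 229),interpolation=cv2.INTER_CUBIC))
o=np.zeros((370,800,3),np.uint8);o[:366,:400]=ims[0];o[:229,400:]=ims[1];cv2.imwrite("pics/s4.png",o)
print(move_linear(m+[0,0,.060],v=.008,threshold=1.5)); st("touch")
t=current_tcp_pos()[2]
move_linear(m+[0,0,t+.0005],v=.01); pause(.15); st("rel")
```

```text
False
over 22.82 [ 595.1 -229.6  165. ] F [-0.67 -0.47 -1.68] M [ 0.009 -0.054  0.005] gap 12.8
False
False
low 24.93 [ 595.1 -230.1   75.1] F [-0.29  0.29 -2.12] M [-0.017  0.005  0.003] gap 13.4
True
touch 26.37 [ 595.  -230.    63.3] F [0.36 0.59 5.25] M [ 0.019 -0.007  0.005] gap 12.7
rel 26.91 [ 594.9 -229.9   63.5] F [ 0.62 -0.03 -0.17] M [-0.079 -0.157 -0.004] gap 13.6
```

View pics/s4.png

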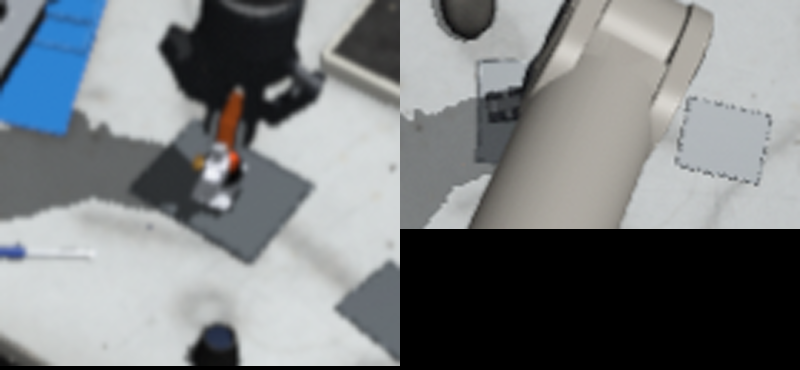

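Run:
```python
from h import *
yaw=11.6; X,Y=ax(yaw); m=np.array([.595,-.230,0])
move_linear(m+[0,0,.0642],v=.01); pause(.15); st(1)
move_linear(m+[0,0,.0647],v=.01); pause(.15); st(2)
r=move_linear(m-.055*X+[0,0,.0647],v=.025,threshold=2.5); print(r); st("back")
if not r:
    move_linear(m-.055*X+[0,0,.165],v=.1)
f=grab_frame("scene"); cv2.imwrite("pics/s5.png",cv2.resize(f["frame"][190:300,310:430],(655,600),interpolation=cv2.INTER_CUBIC)); W=cloud(f)
hsv=cv2.cvtColor(f["frame"],cv2.COLOR_BGR2HSV)
o=(hsv[...,0]<22)&(hsv[...,1]>130)&(np.hypot(W[...,0]-.595,W[...,1]+.23)<.05)&(W[...,2]<.06)
print(o.sum(),W[o].mean(0),W[o][:,2].max() if o.any() else 0)
```

```text
1 27.31 [ 594.7 -229.9   63.9] F [ 0.59  0.15 -0.27] M [-0.049 -0.111 -0.006] gap 13.0
2 27.71 [ 595.  -230.    64.7] F [ 0.26 -0.76 -1.68] M [ 0.006 -0.06  -0.028] gap 13.2
False
back 30.06 [ 541.2 -241.    64.7] F [-0.19  0.54 -0.86] M [ 0.033 -0.058  0.01 ] gap 12.9
27 [ 0.5976158  -0.23578226  0.02072496] 0.025308616826837937
```

View pics/s5.png

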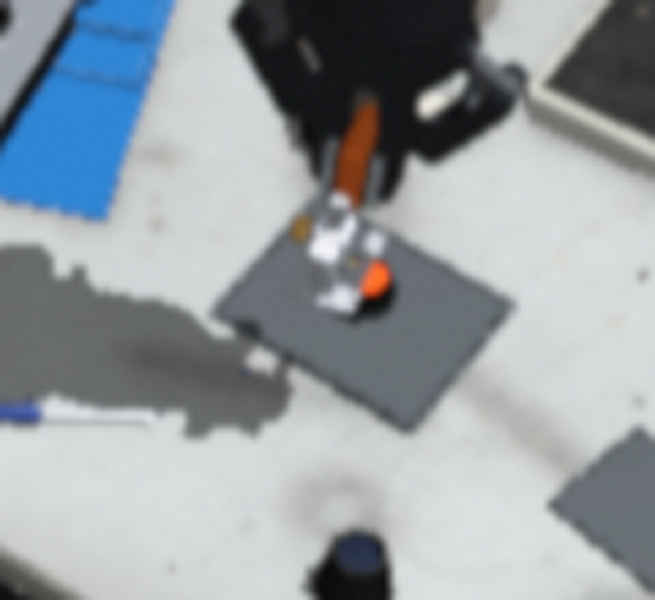

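Run:
```python
from h import *
g=np.array([.5358,.3220,0])
r=move_linear(g+[0,0,.17],rot=Q(21.5),v=.16); pause(.2); st("above")
r=move_linear(g+[0,0,.085],v=.06,threshold=4); st(r)
if not r:
    r=move_linear(g+[0,0,.072],v=.01,threshold=2.5); st(r); pause(.15); st()
f=grab_frame("scene"); cv2.imwrite("pics/s6.png",cv2.resize(f["frame"][125:215,180:280],(660,600),interpolation=cv2.INTER_CUBIC))
```

```text
above 35.12 [535.9 321.8 170. ] F [-0.14  0.26 -0.84] M [-0.018 -0.05  -0.013] gap 13.2
False 36.69 [536.1 322.2  85.5] F [ 0.23  0.43 -0.93] M [-0.009  0.014 -0.009] gap 13.1
True 37.5 [535.7 322.   77.2] F [0.04 0.27 5.02] M [-0.041 -0.112 -0.004] gap 13.4
 37.65 [535.7 322.   77.2] F [-0.66 -0.3   5.58] M [ 0.014  0.001 -0.001] gap 13.2
```

View pics/s6.png

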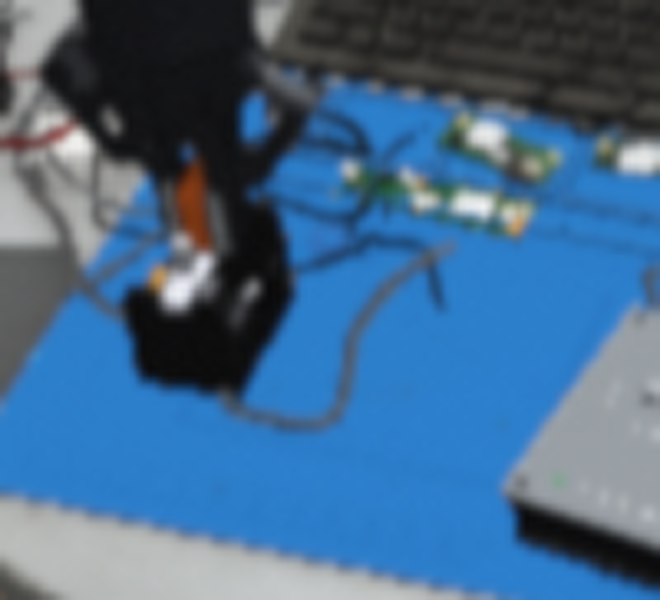

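Seated: contact came at TCP z = 77.2 mm, the same height as at the grasp. Releasing and checking before I hand in.

Run:
```python
from h import *
move_linear([.5358,.3220,.0776],v=.01)
gripper_to(.05,30); st("open")
p=np.array(current_tcp_pos()); move_linear([.5358,.3220,.20],v=.12)
move_pose([.42,.45,.25],Q(21.5)); st("clear")
ims=[]
for c,(x,y,s) in(("top",(150,140,300)),("scene",(180,120,270))):
    f=grab_frame(c); W=cloud(f); hsv=cv2.cvtColor(f["frame"],cv2.COLOR_BGR2HSV)
    o=(hsv[...,0]<22)&(hsv[...,1]>130)
    for n,q,a,b in(("grip",(.532,.32),.09,.105),("knob",(.597,-.233),.01,.06)):
        m=o&(np.hypot(W[...,0]-q[0],W[...,1]-q[1])<.05)&(W[...,2]>a)&(W[...,2]<b); print(c,n,m.sum(),np.round(W[m].mean(0)*1000,1))
    ims.append(cv2.resize(f["frame"][y:y+s//2,x:x+s],(600,300),interpolation=cv2.INTER_CUBIC))
cv2.imwrite("pics/end.png",np.vstack(ims))
```

```text
open 38.51 [535.7 321.9  77.4] F [ 0.67  0.24 -0.72] M [ 0.045 -0.012 -0.021] gap 50.2
clear 40.42 [420.8 448.7 249.2] F [-0.34 -0.8  -0.87] M [-0.08  -0.016  0.048] gap 49.9
top grip 82 [538.4 321.5  99. ]
top knob 52 [ 597.7 -229.1   23.1]
scene grip 43 [534.3 318.6  96.5]
scene knob 67 [ 595.  -229.4   21.2]
```

View pics/end.png

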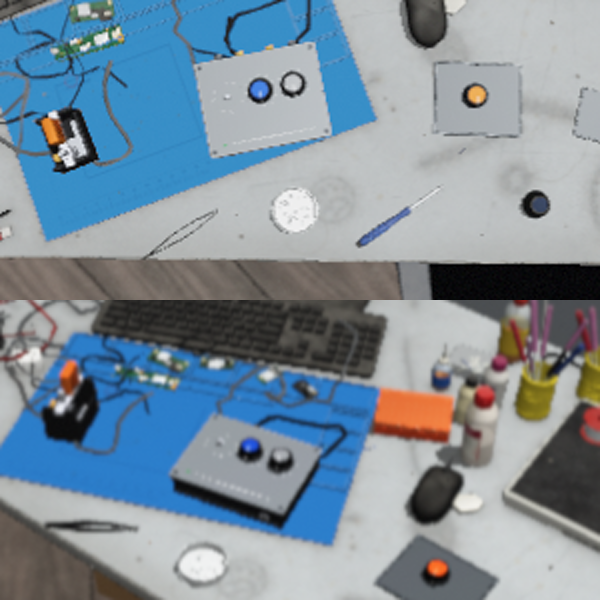

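The orange knob stands upright on the larger mat (top view, 476,95), the puller sits in its holder (65,135), and the blue and grey knobs and the bystanders haven't moved.

```bash
python3 -c "
from rig import *
close_job(); print(current_clock())"
```

```text
the job is handed in; nothing more can be done
the job is handed in; nothing more can be done
```

The orange knob is off the amplifier and standing upright on the larger grey mat, and the puller is back in its holder. I handed the job in after about 40.5 s of the allowed 61 s.

- **Pull:** The fork came home under the skirt with no sideways force, and the knob popped off at about 13 N straight up.
- **Knob on the mat:** Both cameras put it near the mat's centre, at about (0.596, -0.229). Its top is 21–23 mm up, and a knob standing on the mat should read 22.5 mm.
- **Puller in its holder:** It seated at the same height at which I gripped it. The cameras place its grip within about 2 mm of where it started.
- **Everything else:** The final pictures show the blue and grey knobs, the tin and the screwdriver where they were.

**Checks that disagreed or stayed unsure:**
- Touching down on the faceplate and the mat was meant to stop at 1.5 N, but overshot to about 6–7 N for a moment. I saw no dent, but the pictures are too coarse to rule out a small one.
- The fork dipped about 1 mm and touched the faceplate lightly when it met the hub.
- The fork met the mat about 3.5 mm lower than the faceplate touch predicted. I put this down to the amplifier standing on the blue mat, because the unchanged seating height in the holder points against the puller having slipped in the gripper.

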